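# Clear the dressing trolley after the round

### The arm

A 6-joint arm with a two-finger parallel gripper is mounted at the origin on the work surface. World frame = base frame: x ahead of the robot, y to its left, z up, the work surface at z = 0. Lengths are in m, angles in degrees, forces in N, time in s.
With the tool pointing down it reaches from about 0.425 to 0.925 m from the base axis. Payload 12.5 kg.
Tool frame: the origin (TCP) lies between the finger pads; the fingertips stand 19 mm ahead of it and the grasp point (between the pads) is the TCP; z points along the fingers, y is the line along which they close (so a half turn about z gives the same grasp; the last joint's range is limited). The gripper opens to 85 mm and grips with 20 to 120 N. Pads are 22 mm wide; open, the fingers measure 114 mm over their backs; the gripper's body (76 mm by 85 mm) begins 54 mm behind the grasp point. The pads swing forward as they close: fully open they stand 13 mm farther back than shut.
Start: joints at [64.824, 28.126, 89.318, -0, 62.55, -6.05], TCP at [0.205, 0.591, 0.25] pointing down, gripper open.
Joint ranges: [-177.58, 177.58], [-47.91, 125.51], [2.72, 160], [-65.01, 245.01], [3.68, 167.84], [-153.87, 153.87]. Speed limits (degrees/s): [127.2, 127.2, 159.86, 180, 180, 180].

### API

Orientations are given as [roll, pitch, yaw] about the fixed x, y, z axes, in that order (R = Rz(yaw) Ry(pitch) Rx(roll)).
In Python, from cell import ctrl, viewer, close_job, finder gives the robot as it stands.
- The arm moves only by the shell command python3 -m inch 'ROWS' [FORCE]. ROWS is JSON, a list that holds one entry, the list of rows, each a list of 7 numbers: the shift along the tool's x, y, z normalised to -1 to 1, where 1 is 0.25 m, then the turn, a rotation vector about the tool's x, y, z normalised to -1 to 1, where 1 is 30 degrees, then the opening, from -1 (shut) to 1 (fully open), so that 0 is half open. A call has 1 to 12 rows; each row is the pose to reach, as a shift and turn from the pose commanded when the call began, along the tool's axes at that moment; what a row does not reach only later rows make up. A row lasts 1/10 s, in which the tool goes at most 50 mm and 8.59 degrees, less where a joint would pass 70% of its speed; a pose out of reach is approached as far as the arm can. A call with a number of a shift or a turn outside -1 to 1 is refused whole. A call with a gripper value outside its range is refused whole. The fingers move at their own pace and stop on an object; FORCE is the grip in N (left out, the last holds). Time passes only in rows, so rows that repeat a pose let the fingers close. It gives the time, the measured TCP pose, the force and the opening at its end, in the units of the state.
- ctrl.read_state(): the state, without advancing time (a new reading comes with each control period).
- viewer.read_camera(name): name is "side" or "top"; returns a dict with "img" (400x640x3 uint8, red, green, blue), "z_map" (400x640 float32, m along the optical axis (not along the pixel's ray), 0 where there is no reading), "fx", "fy", "cx", "cy" (pixels), "k1" (the pictures are not rectified: a ray, as slopes to the right and down, at radius r is drawn at 1 + k1 r^2 times it, then the intrinsics apply), "eye" and "rotation" of the camera in the world. Camera axes: x right, y up, looking along -z (the intrinsics and any distortion apply to the point x, -y, -z); pixel columns grow to the right and rows downward; lengths in m; the calibration is good to about 2 mm. A picture is of the moment at which its call begins.
- close_job(): hands the job in, once; it reports no verdict.
Trained networks look in the newest picture that a camera, given by its name, has taken for a name from the list of things; names that differ only in an ending like _2 or _b are one class to them, and where a whole thing is asked for, a point or a joint stands for the part that bears it (a point fixed in the world has none). Each returns a list of dicts, best first, with "conf" (0 to 1); they miss things now and then, are a little off and sometimes report something else, mostly with a low value. They report only what shows in the picture. A call takes as long as a camera call. They do not tell look-alikes from the thing itself.
- finder.find_in(camera, label): "point" ([x, y, z] in m, in world coordinates, good to about 4 mm: the middle of the surface that is visible of it).
- finder.pinpoint(camera, label): "point" ([x, y, z] in m, in world coordinates, good to about 4 mm: a listed point, or the origin of a listed thing).
The state is a dict: "t": time; "joint_pos": joint angles; "qd": joint speeds; "joint_efforts": joint torques, N m; "eef_pos": TCP position; "tool_rot": TCP orientation; "force": force on the tool from outside, world axes, zero at the start; "torque": the same for the moment, N m; "width": finger opening in m.
Only numpy, scipy, OpenCV 4.12 (cv2) and the standard library are available. Lean on these libraries where they do the work, as an engineer would, in place of code of your own. Each camera call takes 0.05 s, during which the arm holds its last target. There are 200 camera calls.

### The job

Clear up after the dressing round: stand both brown glass vials upright in the round steel tray, lay the forceps and the scissors side by side, flat on the bottom of the rectangular instrument tray, and lay the used syringe down flat in the kidney dish. Do not let a vial fall over, and leave the brown bottle and the little steel bowl standing where they are.

Things in the scene. Friction and masses are not known exactly. Their poses are not given: they have to be found in the camera images.
- vial_large_c (a point): the large injection vial: brown glass, white label, aluminium cap, standing upright on the trolley top. Round body 40 mm in diameter from its foot to 50 mm up, then a shoulder and a cap 26 mm wide; 72 mm tall, about 100 g. The point is at its centre, 36 mm above its underside; z up along its axis.
- vial_small_c (a point): the small injection vial: same kind and materials as the large one. Round body 26 mm in diameter from its foot to 36 mm up, then a shoulder and a cap 18 mm wide; 52 mm tall, about 30 g. The point is at its centre, 26 mm above its underside; z up along its axis.
- forceps_c (a point): steel dressing forceps (large tweezers), rigid here, lying on their side: two slim legs joined at one end. 132 mm long along x (tips to +x), 16 mm wide along y at the middle (sides parallel for 22 mm either way), 10 mm high, about 30 g. The point is half-way along, between the legs, 5 mm above the underside, 12 mm ahead (+x) of the centre of mass; z up.
- scissors_c (a point): steel scissors, closed and rigid here, lying flat: blade tip at x = +68 mm, two finger rings out to x = -64 mm, 61 mm across both rings along y; 7 mm high, about 40 g. The point is the middle of the pivot block (26 mm along x, 13 mm along y, 7 mm high), 3.5 mm above the underside; grasp it there, within 15 mm of the centre of mass; z up.
- syringe_c (a point): used 20 ml syringe, no needle, white plastic with a dark band, lying on its side along its x: nozzle tip at x = +62 mm, finger flange (36 mm wide along y, 22 mm high, stops rolling) at x = -37, thumb disc at x = -56. Barrel 22 mm in diameter from x = -36 to +50 mm; about 20 g. The point is on the barrel's axis, 11 mm above the underside; z up.
- round_tray: round stainless tray, fixed: 194 mm across the rim, 25 mm high, flat floor 3 mm above the trolley top and 174 mm in diameter. Origin at the centre of its underside; z up. Belongs to the vials.
- instrument_tray: flat rectangular stainless instrument tray, fixed: 150 mm along its x, 240 mm along its y, rim 23 mm high, walls 3 mm, inside 144 by 234 mm, flat floor 3 mm above the trolley top. Origin at the centre of its underside; z up. Belongs to forceps and scissors, which fit lying along its long side (y).
- kidney_dish: kidney-shaped stainless dish, fixed: 250 mm long along y, 126 mm wide at the middle, both over the rim bead, rim 43 mm high, walls 3 mm, flat floor 3 mm above the trolley top; hollow side to -x, ends curve to -x. Origin on the underside, half-way between the hollow and the bulging wall (each 58 mm away along x); z up. Takes the syringe, which fits lying along y over the origin.
- brown_bottle: bystander: brown glass medicine bottle with a white cap and label, 52 mm in diameter, 118 mm tall, standing loose between the trays; origin at the centre of its underside, z up. Not to be moved.
- gallipot: bystander: small open steel bowl (gallipot), 58 mm across the rim, 34 mm high, standing loose between the trays; origin at the centre of its underside, z up. Not to be moved.
Things that resemble listed ones, but are neither listed nor needed, are in the scene too. What is shaped like the part that bears vial_small_c but green is not meant. Leave any pink look-alike of the part that bears syringe_c alone.

How it is judged (in metres and radians):
At the end, for the whole second after the job is handed in: Vials upright (0.15 rad) on the round tray's floor; forceps and scissors flat (0.1 rad) on the rectangular tray's floor, neither on the other or a rim (4 mm); syringe flat (0.17 rad) on the kidney dish's floor; all released, at rest; brown bottle and bowl within 30 mm of their starts (horizontal distance between vial_large_c and round_tray below 0.072 m and z of vial_large_c in the frame of round_tray below 0.045 m and angle between each of vial_large_c, vial_small_c's own z axis and vertical below 0.15 rad and horizontal distance between vial_small_c and round_tray below 0.078 m and z of vial_small_c in the frame of round_tray below 0.035 m and x of forceps_c in the frame of instrument_tray between -0.072 and 0.072 m and y of forceps_c in the frame of instrument_tray between -0.117 and 0.117 m and z of forceps_c in the frame of instrument_tray below 0.012 m and angle between the z axis of each of forceps_c, scissors_c and the z axis of instrument_tray, either way round below 0.1 rad and x of scissors_c in the frame of instrument_tray between -0.072 and 0.072 m and y of scissors_c in the frame of instrument_tray between -0.117 and 0.117 m and z of scissors_c in the frame of instrument_tray below 0.0105 m and horizontal distance between syringe_c and kidney_dish below 0.07 m and z of syringe_c in the frame of kidney_dish below 0.022 m and angle between syringe_c's own x axis and vertical between 1.4 and 1.74 rad and linear speed of each of vial_large, vial_small, forceps, scissors, syringe below 0.02 m/s and distance of each of brown_bottle, gallipot from where it was at the start of the episode below 0.03 m); the robot touches nothing.
It fails at once if a glass vial fell over (angle between any of vial_large_c, vial_small_c's own z axis and vertical above 1 rad).
It fails at once if the brown bottle was knocked over or pushed away (over 30 mm) (angle between brown_bottle's own z axis and vertical above 0.5 rad or distance of brown_bottle from where it was at the start of the episode above 0.03 m).
It fails at once if the small steel bowl was tipped or pushed away (over 30 mm) (angle between gallipot's own z axis and vertical above 0.5 rad or distance of gallipot from where it was at the start of the episode above 0.03 m).
It also fails if it takes over 128 s, if anything falls off the work surface, if the arm or the gripper's body presses on something with over 40 N, if the wrist force passes 120 N, or if a joint passes its speed limit or range.

## Working session

There is one attempt and no reset: what is moved stays moved. The work goes in short steps, Python scripts to look and compute and a shell command to move; the robot and the scene stay as the last step left them, time stands still between calls to the robot, and variables do not carry over. Pictures are saved under pics/ and viewed, on a budget of 14 in all, crops included, one or two more only if the job needs it, and the job is handed in when it is done.

```bash
ls; mkdir -p pics; cat > h.py <<'E'
import numpy as np, cv2
from cell import ctrl, viewer, close_job, finder
def pix2w(c,u,v,z=None):
    """world point(s) from pixel using depth"""
    u=np.atleast_1d(u).astype(float);v=np.atleast_1d(v).astype(float)
    if z is None: z=c["z_map"][v.astype(int),u.astype(int)]
    K=np.array([[c["fx"],0,c["cx"]],[0,c["fy"],c["cy"]],[0,0,1]])
    p=cv2.undistortPoints(np.stack([u,v],1)[:,None],K,np.array([c["k1"],0,0,0,0]))[:,0]
    P=np.stack([p[:,0]*z,-p[:,1]*z,-z],1)
    return P@np.array(c["rotation"]).T+np.array(c["eye"])
E
python3 - <<'E'
from h import *
print(ctrl.read_state())
for n in("top","side"):
    c=viewer.read_camera(n);cv2.imwrite(f"pics/{n}0.png",c["img"][...,::-1]);print(n,c["eye"],np.round(c["rotation"],3).tolist(),c["fx"],c["k1"])
    for l in "vial_large_c vial_small_c forceps_c scissors_c syringe_c round_tray instrument_tray kidney_dish brown_bottle gallipot".split():
        print(l,[(np.round(d["point"],3).tolist(),round(d["conf"],2)) for d in finder.pinpoint(n,l)])
E
```

```text
pics
{'t': 0.0, 'joint_pos': array([ 6.48224857e+01,  2.81642563e+01,  8.93512717e+01, -6.47473512e-04,
        6.25484068e+01, -6.05081732e+00]), 'qd': array([-0.00625118, -0.00999048, -0.10388702,  0.01874766,  0.04829374,
        0.13976085]), 'joint_efforts': array([ 2.75562837e-03, -6.18456316e+01, -2.61576962e+01, -8.53980055e-06,
        4.25527658e-03, -5.65343032e-05]), 'eef_pos': array([0.20468112, 0.59031163, 0.24971965]), 'tool_rot': array([-1.79936361e+02, -6.16835378e-03,  1.60873598e+02]), 'force': array([-0.58907536, -1.32017217,  0.06306142]), 'torque': array([ 0.01757103,  0.02541029, -0.02162919]), 'width': 0.08520292715734275}
top [0.30750389 0.0018926  1.32512208] [7.644, -0.261, -91.31] 478.8794083608244 0.010101627502780914
vial_large_c [([0.457, -0.054, 0.036], 0.55)]
vial_small_c [([0.348, 0.301, 0.028], 0.68), ([0.277, 0.276, 0.027], 0.45)]
forceps_c [([0.416, 0.191, 0.005], 0.68)]
scissors_c [([0.447, 0.073, -0.0], 0.67)]
syringe_c [([0.433, -0.165, 0.012], 0.81), ([0.346, -0.274, 0.006], 0.6), ([0.455, -0.058, 0.034], 0.45), ([0.609, -0.196, -0.003], 0.15)
[... 258 characters left out ...]
e [ 0.14715274 -0.75110256  0.57247318] [57.702, -0.109, -22.534] 431.6124862823244 -0.07898910068030833
vial_large_c [([0.451, -0.054, 0.04], 0.69), ([0.621, 0.191, 0.001], 0.31)]
vial_small_c [([0.278, 0.277, 0.02], 0.72), ([0.345, 0.302, 0.026], 0.53)]
forceps_c [([0.416, 0.192, 0.006], 0.54)]
scissors_c [([0.45, 0.076, 0.004], 0.55), ([0.555, 0.405, -0.0], 0.43)]
syringe_c [([0.342, -0.272, 0.012], 0.9), ([0.432, -0.174, 0.009], 0.81)]
round_tray [([0.551, 0.404, -0.001], 0.76)]
instrument_tray [([0.545, -0.381, 0.001], 0.95)]
kidney_dish [([0.654, -0.01, -0.001], 0.84)]
brown_bottle [([0.447, -0.051, 0.039], 0.71), ([0.618, 0.192, 0.003], 0.58)]
gallipot [([0.618, -0.194, 0.004], 0.74)]
```

View top.

View pics/top0.png

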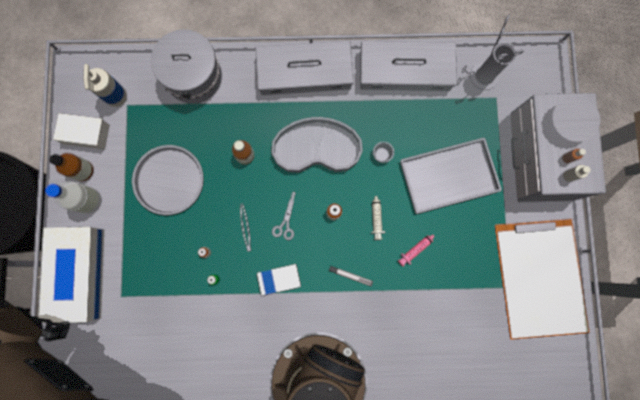

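View pics/side0.png

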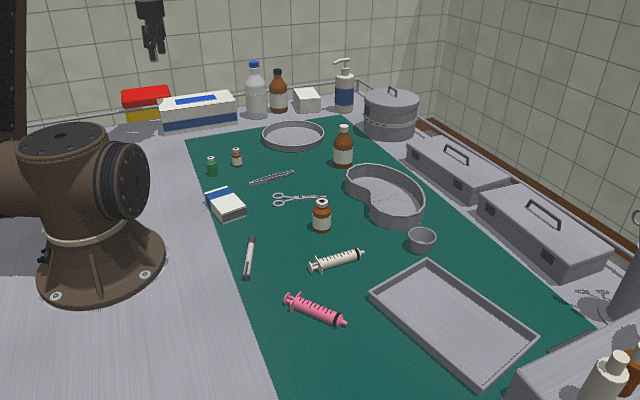

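```bash
cat > h.py <<'E'
import numpy as np, cv2
from scipy.spatial.transform import Rotation as R
from cell import ctrl, viewer, close_job, finder
def rays(c,u,v):
    K=np.array([[c["fx"],0,c["cx"]],[0,c["fy"],c["cy"]],[0,0,1]])
    p=cv2.undistortPoints(np.stack([u,v],1)[:,None].astype(float),K,np.array([c["k1"],0,0,0,0.]))[:,0]
    d=np.stack([p[:,0],-p[:,1],-np.ones(len(p))],1)
    return R.from_euler("xyz",c["rotation"],degrees=True).apply(d)
def plane(c,u,v,h):
    d=rays(c,u,v);e=np.array(c["eye"]);return e+d*((h-e[2])/d[:,2])[:,None]
def depth(c,u,v):
    return np.array(c["eye"])+rays(c,u,v)*c["z_map"][v,u][:,None]
def blob(c,u0,v0,r,h,mode="nongreen"):
    s=c["img"][v0-r:v0+r,u0-r:u0+r].astype(int)
    m=(s[...,1]-s[...,0]<25)
    n,l,st,ce=cv2.connectedComponentsWithStats(m.astype(np.uint8),connectivity=8)
    k=1+np.argmax(st[1:,4]); v,u=np.where(l==k)
    P=plane(c,u+u0-r,v+v0-r,h)[:,:2]; box=cv2.minAreaRect(P.astype(np.float32)*1000)
    m=P.mean(0);w,V=np.linalg.eigh(np.cov(P.T));a=V[:,1];t=(P-m)@a
    return dict(n=len(P),mean=m.round(4),ang=np.degrees(np.arctan2(a[1],a[0])).round(1),ext=(t.min().round(3),t.max().round(3)),boxc=np.round(box[0],1),boxs=np.round(box[1],1),u=u+u0-r,v=v+v0-r)
def tool(q):
    "world yaw of closing axis mod 180"
    pass
E
python3 - <<'E'
from h import *
c=viewer.read_camera("top")
for n,u,v,r,h in[("forceps",246,228,28,.008),("scissors",285,218,28,.005),("syringe",377,218,26,.012),("vialL",334,212,14,.036),("vialS",204,253,11,.026),("pink",416,250,26,.012),("vialGreen",213,280,11,.026),("bottle",243,151,22,.118),("pot",383,153,20,.034)]:
    b=blob(c,u,v,r,h);uu=b.pop("u");vv=b.pop("v");D=depth(c,uu,vv)
    b["topc"]=D[D[:,2]>np.percentile(D[:,2],98)-.004].mean(0).round(3)
    print(n,{k:(x.tolist() if hasattr(x,'tolist') else x) for k,x in b.items()})
a=c["img"][185:300,185:305]; b=c["img"][185:300,310:450]
cv2.imwrite("pics/crop1.png",cv2.resize(np.hstack([a,b]),None,fx=3,fy=3,interpolation=cv2.INTER_CUBIC)[...,::-1])
for n,u,v,h in[("kid",317,145,0)]: pass
v,u=np.mgrid[130:220,395:505];D=depth(c,u.ravel(),v.ravel());Q=D[(D[:,2]>.015)&(D[:,2]<.03)]
print("tray",cv2.minAreaRect((Q[:,:2]*1000).astype(np.float32)),"floor z",np.median(D[(D[:,2]>-.005)&(D[:,2]<.015),2]))
v,u=np.mgrid[110:180,262:372];D=depth(c,u.ravel(),v.ravel());Q=D[(D[:,2]>.035)&(D[:,2]<.05)]
print("kid",cv2.minAreaRect((Q[:,:2]*1000).astype(np.float32)))
v,u=np.mgrid[140:222,125:210];D=depth(c,u.ravel(),v.ravel());Q=D[(D[:,2]>.018)&(D[:,2]<.03)]
print("round",cv2.minEnclosingCircle((Q[:,:2]*1000).astype(np.float32)))
E
```

```text
forceps {'n': 123, 'mean': [0.4096, 0.19], 'ang': -171.6, 'ext': (np.float64(-0.069), np.float64(0.058)), 'boxc': [415.1, 192.4], 'boxs': [126.9, 17.1], 'topc': [0.401, 0.181, 0.065]}
scissors {'n': 326, 'mean': [0.4309, 0.0802], 'ang': 164.1, 'ext': (np.float64(-0.084), np.float64(0.048)), 'boxc': [446.9, 87.5], 'boxs': [58.2, 131.2], 'topc': [0.433, 0.079, 0.009]}
syringe {'n': 370, 'mean': [0.4309, -0.1709], 'ang': -179.2, 'ext': (np.float64(-0.063), np.float64(0.056)), 'boxc': [434.2, -174.5], 'boxs': [32.9, 119.0], 'topc': [0.431, -0.168, 0.046]}
vialL {'n': 218, 'mean': [0.4517, -0.0521], 'ang': 152.9, 'ext': (np.float64(-0.023), np.float64(0.023)), 'boxc': [451.5, -52.6], 'boxs': [41.2, 45.1], 'topc': [0.452, -0.054, 0.073]}
vialS {'n': 117, 'mean': [0.3497, 0.3006], 'ang': 90.0, 'ext': (np.float64(-0.017), np.float64(0.016)), 'boxc': [349.9, 300.1], 'boxs': [32.5, 26.8], 'topc': [0.349, 0.299, 0.055]}
pink {'n': 421, 'mean': [0.3422, -0.2731], 'ang': 128.1, 'ext': (np.float64(-0.066), np.float64(0.058)), 'boxc': [347.5, -274.5], 'boxs': [37.9, 123.2], 'topc': [0.338, -0.258, 
[... 159 characters left out ...]
, 'topc': [0.276, 0.274, 0.055]}
bottle {'n': 417, 'mean': [0.6017, 0.1821], 'ang': -153.3, 'ext': (np.float64(-0.033), np.float64(0.033)), 'boxc': [601.7, 181.5], 'boxs': [65.4, 51.1], 'topc': [0.616, 0.188, 0.145]}
pot {'n': 355, 'mean': [0.6132, -0.192], 'ang': 130.6, 'ext': (np.float64(-0.03), np.float64(0.03)), 'boxc': [613.0, -191.3], 'boxs': [58.2, 56.4], 'topc': [0.6, -0.189, 0.079]}
tray ((547.675048828125, -379.119140625), (158.4623260498047, 247.31362915039062), 13.9918794631958) floor z 0.0016500469537283902
kid ((641.6810302734375, -10.656639099121094), (146.5624237060547, 246.99496459960938), 0.2536017596721649)
round ((551.8687133789062, 403.75738525390625), 98.96574401855469)
```

View pics/crop1.png

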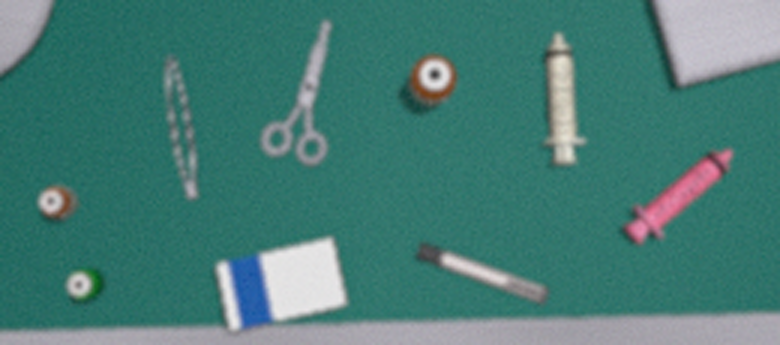

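```bash
cat > plan.py <<'E'
"""plan.py x,y,z,closing [x,y,z,closing ...]: print the rows (normalised) for successive calls, from the measured pose"""
import sys
from h import *
s=ctrl.read_state();p=np.array(s["eef_pos"]);Q=R.from_euler("xyz",s["tool_rot"],degrees=True)
print("at",p.round(4),"closing",round((s["tool_rot"][2]-90)%360,1),"w",round(s["width"],4),"t",s["t"],"j",np.round(s["joint_pos"],0))
for a in sys.argv[1:]:
    x,y,z,c=map(float,a.split(","));T=R.from_euler("xyz",[180,0,c+90],degrees=True)
    d=Q.inv().apply(np.array([x,y,z])-p)/.25;r=(Q.inv()*T).as_rotvec(degrees=True)/30
    print(a,"->",[round(float(v),3) for v in [*d,*r]],"rows>=",int(np.ceil(max(np.linalg.norm(d)*5,np.linalg.norm(r)*30/8.59))))
    p=np.array([x,y,z]);Q=T
E
python3 plan.py .349,.300,.15,90 .349,.300,.024,90 .349,.300,.2,90 .517,.404,.2,90 .517,.404,.029,90
```

```text
at [0.2048 0.5905 0.2503] closing 70.9 w 0.0854 t 1.15 j [65. 28. 89. -0. 63. -6.]
.349,.300,.15,90 -> [-0.926, -0.909, 0.401, 0.0, 0.0, -0.638] rows>= 7
.349,.300,.024,90 -> [0.0, -0.0, 0.504, 0.0, 0.0, 0.0] rows>= 3
.349,.300,.2,90 -> [0.0, 0.0, -0.704, 0.0, 0.0, 0.0] rows>= 4
.517,.404,.2,90 -> [-0.672, 0.416, 0.0, 0.0, 0.0, 0.0] rows>= 4
.517,.404,.029,90 -> [0.0, -0.0, 0.684, 0.0, 0.0, 0.0] rows>= 4
```

```bash
python3 -m inch '[[[-0.926,-0.909,0.401,0,0,-0.638,0.2],[-0.926,-0.909,0.401,0,0,-0.638,0.2],[-0.926,-0.909,0.401,0,0,-0.638,0.2],[-0.926,-0.909,0.401,0,0,-0.638,0.2],[-0.926,-0.909,0.401,0,0,-0.638,0.2],[-0.926,-0.909,0.401,0,0,-0.638,0.2],[-0.926,-0.909,0.401,0,0,-0.638,0.2],[-0.926,-0.909,0.401,0,0,-0.638,0.2],[-0.926,-0.909,0.401,0,0,-0.638,0.2],[-0.926,-0.909,0.401,0,0,-0.638,0.2],[-0.926,-0.909,0.401,0,0,-0.638,0.2],[-0.926,-0.909,0.401,0,0,-0.638,0.2]]]' 30; python3 plan.py .349,.300,.024,90
```

```text
t: 2.35
eef_pos: [0.3487, 0.3008, 0.1503]
tool_rot: [180.0, 0.0, -179.9]
force: [-0.7, 0.2, 0.0]
width: 0.0513
at [0.3487 0.3008 0.1503] closing 90.1 w 0.0513 t 2.35 j [ 33.  23. 118.   0.  38. -58.]
.349,.300,.024,90 -> [-0.001, -0.003, 0.505, 0.001, 0.001, 0.004] rows>= 3
```

```bash
python3 -m inch '[[[0,-0.003,0.2,0,0,0,0.2],[0,-0.003,0.35,0,0,0,0.2],[0,-0.003,0.45,0,0,0,0.2],[0,-0.003,0.505,0,0,0,0.2],[0,-0.003,0.505,0,0,0,0.2],[0,-0.003,0.505,0,0,0,0.2],[0,-0.003,0.505,0,0,0,-0.6],[0,-0.003,0.505,0,0,0,-0.7],[0,-0.003,0.505,0,0,0,-0.7],[0,-0.003,0.505,0,0,0,-0.7],[0,-0.003,0.505,0,0,0,-0.7],[0,-0.003,0.505,0,0,0,-0.7]]]' 30; python3 - <<'E'
from h import *
c=viewer.read_camera("side");cv2.imwrite("pics/s1.png",cv2.resize(c["img"][80:240,120:320],None,fx=3,fy=3,interpolation=cv2.INTER_CUBIC)[...,::-1])
E
python3 plan.py
```

```text
t: 3.55
eef_pos: [0.3493, 0.2996, 0.0248]
tool_rot: [179.9, 0.1, -180.0]
force: [-0.7, 1.6, 6.4]
width: 0.025
at [0.3493 0.2996 0.0248] closing 90.0 w 0.025 t 3.6 j [ 32.  37. 123.   0.  20. -58.]
```

View pics/s1.png

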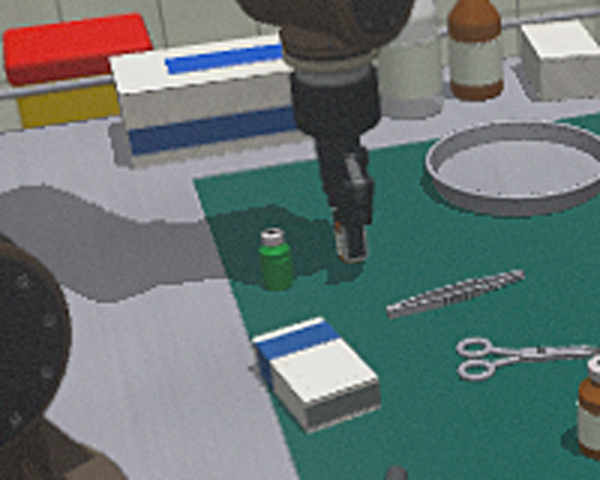

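```bash
python3 -m inch '[[[0,0,-0.15,0,0,0,-0.7],[0,0,-0.35,0,0,0,-0.7],[0,0,-0.55,0,0,0,-0.7],[0,0,-0.7,0,0,0,-0.7],[0,0,-0.7,0,0,0,-0.7],[-0.17,0.11,-0.7,0,0,0,-0.7],[-0.34,0.21,-0.7,0,0,0,-0.7],[-0.51,0.32,-0.7,0,0,0,-0.7],[-0.67,0.418,-0.7,0,0,0,-0.7],[-0.67,0.418,-0.7,0,0,0,-0.7],[-0.67,0.418,-0.7,0,0,0,-0.7],[-0.67,0.418,-0.7,0,0,0,-0.7]]]' 40; python3 plan.py .517,.404,.029,90
```

```text
t: 4.8
eef_pos: [0.5154, 0.4032, 0.1984]
tool_rot: [-180.0, -0.1, -180.0]
force: [-1.0, 0.6, 0.6]
width: 0.0245
at [0.5154 0.4032 0.1984] closing 90.0 w 0.0245 t 4.8 j [ 32.  33.  88.   0.  59. -58.]
.517,.404,.029,90 -> [-0.007, 0.004, 0.678, -0.001, -0.002, 0.001] rows>= 4
```

```bash
python3 -m inch '[[[0,0,0.2,0,0,0,-0.7],[0,0,0.38,0,0,0,-0.7],[0,0,0.52,0,0,0,-0.7],[0,0,0.62,0,0,0,-0.7],[0,0,0.66,0,0,0,-0.7],[0,0,0.679,0,0,0,-0.7],[0,0,0.679,0,0,0,-0.7],[0,0,0.679,0,0,0,-0.7],[0,0,0.679,0,0,0,-0.25],[0,0,0.679,0,0,0,0],[0,0,0.679,0,0,0,0.2],[0,0,0.679,0,0,0,0.2]]]' ;python3 -m inch '[[[0,0,0,0,0,0,0.2],[0,0,-0.1,0,0,0,0.2],[0,0,-0.25,0,0,0,0.2],[0,0,-0.45,0,0,0,0.2],[0,0,-0.65,0,0,0,0.4],[0,0,-0.7,0,0,0,0.4],[0,0,-0.7,0,0,0,0.4],[0,0,-0.7,0,0,0,0.4]]]'; python3 plan.py .4515,-.0535,.2,90 .4515,-.0535,.03,90
```

```text
t: 6.0
eef_pos: [0.5166, 0.4038, 0.0293]
tool_rot: [180.0, 0.0, -180.0]
force: [-0.8, 0.7, -0.1]
width: 0.0512
t: 6.8
eef_pos: [0.516, 0.4035, 0.2028]
tool_rot: [-180.0, -0.1, -180.0]
force: [-0.0, -0.2, -0.6]
width: 0.0594
at [0.516  0.4035 0.2028] closing 90.0 w 0.0594 t 6.8 j [ 32.  33.  88.   0.  59. -58.]
.4515,-.0535,.2,90 -> [0.259, -1.828, 0.013, -0.002, -0.003, 0.001] rows>= 10
.4515,-.0535,.03,90 -> [0.0, -0.0, 0.68, 0.0, 0.0, 0.0] rows>= 4
```

```bash
python3 -m inch '[[[0.026,-0.18,0,0,0,0,0.4],[0.052,-0.36,0,0,0,0,0.4],[0.078,-0.54,0,0,0,0,0.4],[0.104,-0.72,0,0,0,0,0.4],[0.13,-0.914,0,0,0,0,0.4],[0.13,-0.914,0,0,0,0,0.4]]]'; python3 -m inch '[[[0.026,-0.18,0.013,0,0,0,0.4],[0.052,-0.36,0.013,0,0,0,0.4],[0.078,-0.54,0.013,0,0,0,0.4],[0.104,-0.72,0.013,0,0,0,0.4],[0.13,-0.914,0.013,0,0,0,0.4],[0.13,-0.914,0.013,0,0,0,0.4],[0.13,-0.914,0.013,0,0,0,0.4],[0.13,-0.914,0.013,0,0,0,0.4],[0.13,-0.914,0.013,0,0,0,0.4]]]'; python3 plan.py .4515,-.0535,.03,90
python3 - <<'E'
from h import *
c=viewer.read_camera("side");cv2.imwrite("pics/s2.png",c["img"][...,::-1])
for l in("vial_small_c","vial_large_c"):print(l,[(np.round(d["point"],3).tolist(),round(d["conf"],2)) for d in finder.pinpoint("side",l)])
E
```

```text
t: 7.4
eef_pos: [0.4826, 0.171, 0.2022]
tool_rot: [-179.9, -0.3, 179.8]
force: [0.9, 0.5, 0.4]
width: 0.0597
t: 8.3
eef_pos: [0.4517, -0.0519, 0.2003]
tool_rot: [180.0, -0.1, -179.9]
force: [0.1, 0.9, -0.1]
width: 0.06
at [ 0.4517 -0.0519  0.2003] closing 90.1 w 0.06 t 8.3 j [ -15.   18.  116.    0.   46. -105.]
.4515,-.0535,.03,90 -> [0.0, -0.007, 0.681, 0.001, -0.002, 0.004] rows>= 4
vial_small_c [([0.278, 0.274, 0.025], 0.58), ([0.511, 0.408, 0.028], 0.56)]
vial_large_c [([0.452, -0.052, 0.041], 0.76)]
```

View pics/s2.png

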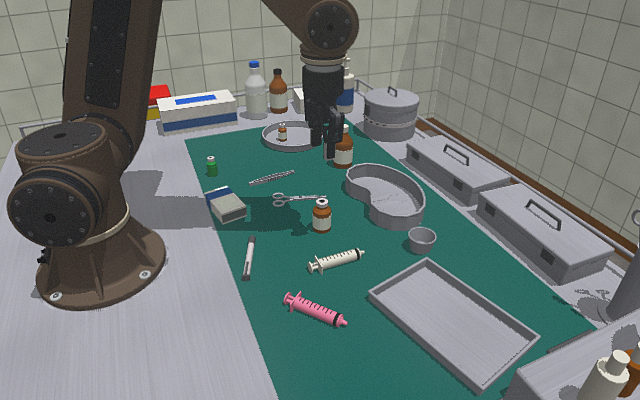

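```bash
python3 -m inch '[[[0,-0.006,0.2,0,0,0,0.6],[0,-0.006,0.38,0,0,0,0.6],[0,-0.006,0.55,0,0,0,0.6],[0,-0.006,0.65,0,0,0,0.6],[0,-0.006,0.681,0,0,0,0.6],[0,-0.006,0.681,0,0,0,0.6],[0,-0.006,0.681,0,0,0,0.2],[0,-0.006,0.681,0,0,0,-0.1],[0,-0.006,0.681,0,0,0,-0.4],[0,-0.006,0.681,0,0,0,-0.4],[0,-0.006,0.681,0,0,0,-0.4],[0,-0.006,0.681,0,0,0,-0.4]]]' 45; python3 plan.py .4515,-.0535,.21,90 .582,.404,.21,90 .582,.404,.034,90
```

```text
t: 9.65
eef_pos: [0.4522, -0.0548, 0.0321]
tool_rot: [-180.0, 0.2, -180.0]
force: [-0.4, 0.7, 6.3]
width: 0.0392
at [ 0.4522 -0.0548  0.0321] closing 90.0 w 0.0392 t 9.65 j [ -15.   36.  123.    0.   20. -105.]
.4515,-.0535,.21,90 -> [0.001, 0.005, -0.712, -0.001, 0.005, 0.0] rows>= 4
.582,.404,.21,90 -> [-0.522, 1.83, 0.0, 0.0, 0.0, 0.0] rows>= 10
.582,.404,.034,90 -> [0.0, -0.0, 0.704, 0.0, 0.0, 0.0] rows>= 4
```

```bash
python3 -m inch '[[[0,0,-0.15,0,0,0,-0.4],[0,0,-0.35,0,0,0,-0.4],[0,0,-0.55,0,0,0,-0.4],[0,0,-0.712,0,0,0,-0.4],[0,0,-0.712,0,0,0,-0.4],[-0.05,0.18,-0.712,0,0,0,-0.4],[-0.1,0.36,-0.712,0,0,0,-0.4],[-0.15,0.54,-0.712,0,0,0,-0.4],[-0.2,0.72,-0.712,0,0,0,-0.4],[-0.26,0.915,-0.712,0,0,0,-0.4],[-0.26,0.915,-0.712,0,0,0,-0.4]]]'; python3 -m inch '[[[-0.05,0.18,0,0,0,0,-0.4],[-0.1,0.36,0,0,0,0,-0.4],[-0.15,0.54,0,0,0,0,-0.4],[-0.2,0.72,0,0,0,0,-0.4],[-0.26,0.915,0,0,0,0,-0.4],[-0.26,0.915,0,0,0,0,-0.4],[-0.26,0.915,0,0,0,0,-0.4],[-0.26,0.915,0,0,0,0,-0.4],[-0.26,0.915,0,0,0,0,-0.4]]]'; python3 plan.py .582,.404,.035,90
```

```text
t: 10.75
eef_pos: [0.5171, 0.1785, 0.2088]
tool_rot: [179.9, 0.1, -179.7]
force: [-0.7, -1.0, -0.9]
width: 0.0389
t: 11.65
eef_pos: [0.5815, 0.4015, 0.209]
tool_rot: [180.0, 0.0, 179.9]
force: [-0.1, 0.0, -1.5]
width: 0.039
at [0.5815 0.4015 0.209 ] closing 89.9 w 0.039 t 11.65 j [ 29.  37.  79.  -0.  64. -61.]
.582,.404,.035,90 -> [-0.002, 0.01, 0.696, 0.0, 0.0, -0.002] rows>= 4
```

```bash
python3 -m inch '[[[0,0.01,0.2,0,0,0,-0.4],[0,0.01,0.38,0,0,0,-0.4],[0,0.01,0.52,0,0,0,-0.4],[0,0.01,0.62,0,0,0,-0.4],[0,0.01,0.67,0,0,0,-0.4],[0,0.01,0.698,0,0,0,-0.4],[0,0.01,0.698,0,0,0,-0.4],[0,0.01,0.698,0,0,0,-0.4],[0,0.01,0.698,0,0,0,0.1],[0,0.01,0.698,0,0,0,0.3],[0,0.01,0.698,0,0,0,0.5],[0,0.01,0.698,0,0,0,0.5]]]' ;python3 -m inch '[[[0,0,0,0,0,0,0.5],[0,0,-0.1,0,0,0,0.5],[0,0,-0.25,0,0,0,0.5],[0,0,-0.45,0,0,0,0.5],[0,0,-0.65,0,0,0,0],[0,0,-0.7,0,0,0,0],[0,0,-0.7,0,0,0,0],[0,0,-0.7,0,0,0,0]]]'; python3 plan.py .409,.191,.15,98.4 .409,.191,.0215,98.4
python3 - <<'E'
from h import *
c=viewer.read_camera("side")
for l in("vial_small_c","vial_large_c"):print(l,[(np.round(d["point"],3).tolist(),round(d["conf"],2)) for d in finder.pinpoint("side",l)])
E
```

```text
t: 12.85
eef_pos: [0.5815, 0.4053, 0.0342]
tool_rot: [180.0, 0.0, -180.0]
force: [-0.9, 0.0, -0.5]
width: 0.0638
t: 13.65
eef_pos: [0.581, 0.405, 0.2076]
tool_rot: [-180.0, -0.1, -180.0]
force: [-0.3, 0.1, -0.5]
width: 0.0427
at [0.581  0.405  0.2076] closing 90.0 w 0.0427 t 13.65 j [ 30.  37.  79.   0.  64. -60.]
.409,.191,.15,98.4 -> [0.688, -0.856, 0.232, -0.001, -0.003, -0.28] rows>= 6
.409,.191,.0215,98.4 -> [0.0, -0.0, 0.514, 0.0, 0.0, 0.0] rows>= 3
vial_small_c [([0.512, 0.409, 0.028], 0.7), ([0.277, 0.276, 0.024], 0.53)]
vial_large_c [([0.581, 0.403, 0.045], 0.69)]
```

```bash
python3 -m inch '[[[0.115,-0.143,0.04,0,0,-0.05,0],[0.23,-0.286,0.08,0,0,-0.1,0],[0.345,-0.43,0.12,0,0,-0.15,0],[0.46,-0.57,0.16,0,0,-0.2,0],[0.575,-0.71,0.2,0,0,-0.25,0],[0.688,-0.856,0.232,0,0,-0.28,0],[0.688,-0.856,0.232,0,0,-0.28,0],[0.688,-0.856,0.232,0,0,-0.28,-0.1],[0.688,-0.856,0.232,0,0,-0.28,-0.1],[0.688,-0.856,0.232,0,0,-0.28,-0.1]]]'; python3 plan.py .409,.191,.0215,98.4
python3 - <<'E'
from h import *
c=viewer.read_camera("side");cv2.imwrite("pics/s3.png",np.vstack([cv2.resize(c["img"][60:210,210:410],None,fx=3,fy=3,interpolation=cv2.INTER_CUBIC)])[...,::-1])
E
```

```text
t: 14.8
eef_pos: [0.4102, 0.1919, 0.1509]
tool_rot: [180.0, 0.0, -171.6]
force: [-0.9, -0.1, -0.0]
width: 0.0384
at [0.4102 0.1919 0.1509] closing 98.4 w 0.0384 t 14.8 j [ 17.  23. 119.   0.  38. -82.]
.409,.191,.0215,98.4 -> [0.006, -0.003, 0.517, 0.0, 0.001, 0.002] rows>= 3
```

View pics/s3.png

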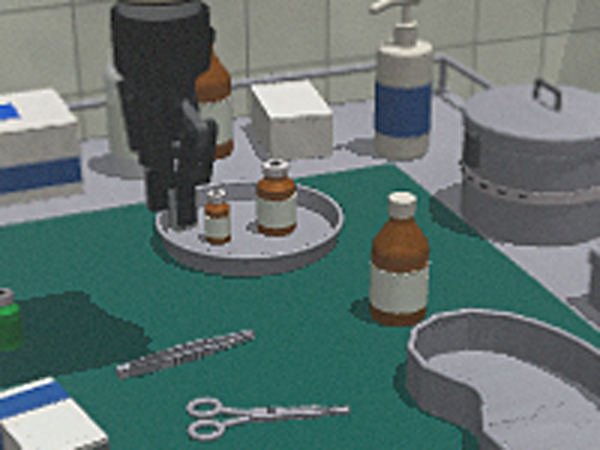

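```bash
python3 -m inch '[[[0.005,-0.003,0.18,0,0,0,-0.1],[0.005,-0.003,0.34,0,0,0,-0.1],[0.005,-0.003,0.45,0,0,0,-0.1],[0.005,-0.003,0.51,0,0,0,-0.1],[0.005,-0.003,0.521,0,0,0,-0.1],[0.005,-0.003,0.521,0,0,0,-0.1],[0.005,-0.003,0.521,0,0,0,-0.4],[0.005,-0.003,0.521,0,0,0,-0.6],[0.005,-0.003,0.521,0,0,0,-0.85],[0.005,-0.003,0.521,0,0,0,-0.95],[0.005,-0.003,0.521,0,0,0,-0.95],[0.005,-0.003,0.521,0,0,0,-0.95]]]' 40; python3 plan.py .409,.191,.2,98.4 
python3 -m inch '[[[0,0,-0.1,0,0,0,-0.95],[0,0,-0.25,0,0,0,-0.95],[0,0,-0.45,0,0,0,-0.95],[0,0,-0.65,0,0,0,-0.95],[0,0,-0.72,0,0,0,-0.95],[0,0,-0.72,0,0,0,-0.95]]]'
python3 - <<'E'
from h import *
c=viewer.read_camera("side");cv2.imwrite("pics/s4.png",np.vstack([cv2.resize(c["img"][60:210,210:410],None,fx=3,fy=3,interpolation=cv2.INTER_CUBIC)])[...,::-1])
o=np.array([.547,-.380]);X=R.from_euler("z",14,degrees=True).apply([1,0,0])[:2];Y=np.array([-X[1],X[0]])
print("forceps goal",o+.035*X,"scissors",o-.03*X)
E
python3 plan.py .47,-.03,.2,68 .53,-.2,.2,40 .581,-.3715,.2,14 .581,-.3715,.025,14
```

```text
t: 16.05
eef_pos: [0.4089, 0.1905, 0.0218]
tool_rot: [180.0, 0.1, -171.6]
force: [-1.1, 0.5, 6.7]
width: 0.0146
at [0.4089 0.1905 0.0218] closing 98.4 w 0.0146 t 16.05 j [ 17.  38. 124.   0.  18. -82.]
.409,.191,.2,98.4 -> [-0.002, 0.002, -0.713, 0.001, 0.004, 0.001] rows>= 4
t: 16.65
eef_pos: [0.4091, 0.1906, 0.204]
tool_rot: [179.9, 0.4, -171.6]
force: [0.9, -0.3, -0.1]
width: 0.0144
forceps goal [ 0.58096035 -0.37153273] scissors [ 0.51789113 -0.38725766]
at [0.4085 0.1904 0.2021] closing 98.4 w 0.0145 t 16.7 j [ 17.  18. 116.   0.  46. -82.]
.47,-.03,.2,68 -> [-0.114, -0.908, 0.008, 0.003, 0.006, 1.014] rows>= 5
.53,-.2,.2,40 -> [-0.477, -0.541, -0.0, 0.0, -0.0, 0.933] rows>= 4
.581,-.3715,.2,14 -> [-0.657, -0.285, -0.0, 0.0, -0.0, 0.867] rows>= 4
.581,-.3715,.025,14 -> [0.0, -0.0, 0.7, 0.0, 0.0, 0.0] rows>= 4
```

View pics/s4.png

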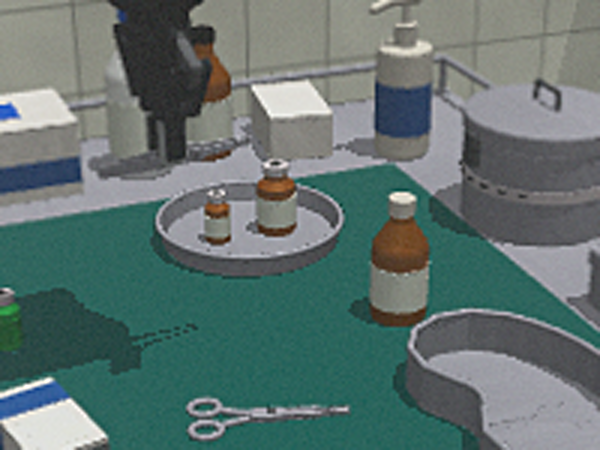

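```bash
python3 -m inch '[[[-0.02,-0.15,0,0,0,0.17,-0.95],[-0.04,-0.3,0,0,0,0.34,-0.95],[-0.06,-0.45,0,0,0,0.5,-0.95],[-0.08,-0.6,0,0,0,0.66,-0.95],[-0.1,-0.76,0,0,0,0.84,-0.95],[-0.114,-0.908,0,0,0,1,-0.95]]]'
python3 -m inch '[[[-0.1,-0.11,0,0,0,0.19,-0.95],[-0.19,-0.22,0,0,0,0.38,-0.95],[-0.29,-0.33,0,0,0,0.57,-0.95],[-0.38,-0.43,0,0,0,0.75,-0.95],[-0.477,-0.541,0,0,0,0.94,-0.95]]]'
python3 -m inch '[[[-0.13,-0.06,0,0,0,0.18,-0.95],[-0.26,-0.12,0,0,0,0.35,-0.95],[-0.39,-0.18,0,0,0,0.52,-0.95],[-0.52,-0.23,0,0,0,0.7,-0.95],[-0.657,-0.285,0,0,0,0.87,-0.95],[-0.657,-0.285,0,0,0,0.87,-0.95],[-0.657,-0.285,0,0,0,0.87,-0.95],[-0.657,-0.285,0,0,0,0.87,-0.95]]]'
python3 plan.py .581,-.3715,.2,14 .581,-.3715,.026,14
python3 - <<'E'
from h import *
c=viewer.read_camera("side");cv2.imwrite("pics/s5.png",np.vstack([cv2.resize(c["img"][100:400,300:580],None,fx=2,fy=2,interpolation=cv2.INTER_CUBIC)])[...,::-1])
E
```

```text
t: 17.3
eef_pos: [0.4696, -0.0317, 0.1993]
tool_rot: [-180.0, -0.1, 158.2]
force: [1.0, 0.7, -0.3]
width: 0.0147
t: 17.8
eef_pos: [0.5307, -0.2008, 0.1989]
tool_rot: [-179.9, -0.2, 130.0]
force: [0.5, 0.8, 0.1]
width: 0.0145
t: 18.6
eef_pos: [0.5822, -0.3702, 0.1994]
tool_rot: [-179.9, -0.1, 104.2]
force: [-0.6, -0.1, -0.6]
width: 0.0147
at [ 0.5822 -0.3702  0.1994] closing 14.2 w 0.0147 t 18.6 j [-38.  36.  82.   0.  62. -52.]
.581,-.3715,.2,14 -> [-0.004, -0.006, -0.002, -0.002, -0.004, 0.006] rows>= 1
.581,-.3715,.026,14 -> [0.0, -0.0, 0.696, 0.0, 0.0, 0.0] rows>= 4
```

View pics/s5.png

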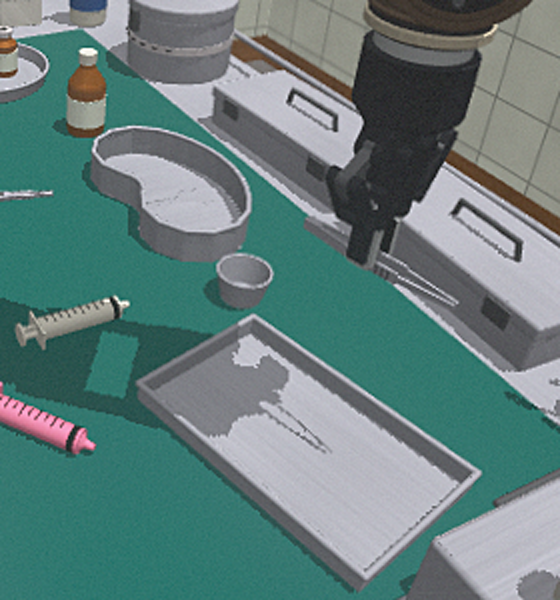

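```bash
python3 -m inch '[[[-0.004,-0.006,0.2,0,0,0,-0.95],[-0.004,-0.006,0.38,0,0,0,-0.95],[-0.004,-0.006,0.52,0,0,0,-0.95],[-0.004,-0.006,0.62,0,0,0,-0.95],[-0.004,-0.006,0.67,0,0,0,-0.95],[-0.004,-0.006,0.697,0,0,0,-0.95],[-0.004,-0.006,0.697,0,0,0,-0.95],[-0.004,-0.006,0.697,0,0,0,-0.95],[-0.004,-0.006,0.697,0,0,0,-0.5],[-0.004,-0.006,0.697,0,0,0,-0.3],[-0.004,-0.006,0.697,0,0,0,-0.3],[-0.004,-0.006,0.697,0,0,0,-0.3]]]'
python3 -m inch '[[[0,0,-0.1,0,0,0,-0.3],[0,0,-0.25,0,0,0,-0.3],[0,0,-0.45,0,0,0,-0.3],[0,0,-0.65,0,0,0,-0.1],[0,0,-0.7,0,0,0,-0.1],[0,0,-0.7,0,0,0,-0.1]]]'
python3 plan.py .54,-.2,.2,40 .48,-.04,.2,65 .447,.075,.15,74 .447,.075,.02,74
```

```text
t: 19.85
eef_pos: [0.5815, -0.3725, 0.0269]
tool_rot: [180.0, 0.0, 104.1]
force: [-0.1, 0.2, -0.2]
width: 0.0301
t: 20.45
eef_pos: [0.5819, -0.3728, 0.2041]
tool_rot: [179.8, 0.2, 104.1]
force: [-0.5, 0.4, -0.5]
width: 0.0384
at [ 0.5819 -0.3728  0.2041] closing 14.1 w 0.0384 t 20.45 j [-38.  36.  82.   0.  62. -52.]
.54,-.2,.2,40 -> [0.711, 0.006, 0.014, 0.004, 0.008, -0.863] rows>= 4
.48,-.04,.2,65 -> [0.645, 0.228, 0.0, 0.0, 0.0, -0.833] rows>= 4
.447,.075,.15,74 -> [0.314, 0.361, 0.2, 0.0, 0.0, -0.3] rows>= 3
.447,.075,.02,74 -> [0.0, -0.0, 0.52, 0.0, 0.0, 0.0] rows>= 3
```

```bash
python3 -m inch '[[[0.18,0,0,0,0,-0.2,-0.1],[0.36,0,0,0,0,-0.4,-0.1],[0.54,0,0,0,0,-0.65,-0.1],[0.711,0.006,0.014,0,0,-0.863,-0.1],[0.711,0.006,0.014,0,0,-0.863,-0.1]]]'
python3 -m inch '[[[0.16,0.06,0,0,0,-0.2,-0.1],[0.32,0.12,0,0,0,-0.4,-0.1],[0.48,0.17,0,0,0,-0.65,-0.1],[0.645,0.228,0,0,0,-0.833,-0.1],[0.645,0.228,0,0,0,-0.833,-0.1]]]'
python3 -m inch '[[[0.1,0.12,0.05,0,0,-0.1,-0.1],[0.2,0.24,0.12,0,0,-0.2,-0.1],[0.314,0.361,0.2,0,0,-0.3,-0.1],[0.314,0.361,0.2,0,0,-0.3,-0.2],[0.314,0.361,0.2,0,0,-0.3,-0.2],[0.314,0.361,0.2,0,0,-0.3,-0.2]]]'
python3 plan.py .447,.075,.02,74
python3 - <<'E'
from h import *
c=viewer.read_camera("side");cv2.imwrite("pics/s6.png",np.hstack([cv2.resize(c["img"][100:280,200:340],None,fx=2.5,fy=2.5),cv2.resize(c["img"][250:400,360:540],(360,450))[:450]]) if 0 else cv2.resize(c["img"][:, 200:560],None,fx=1.5,fy=1.5)[...,::-1])
for l in("forceps_c","scissors_c"):print(l,[(np.round(d["point"],3).tolist(),round(d["conf"],2)) for d in finder.pinpoint("side",l)])
E
```

```text
t: 20.95
eef_pos: [0.5375, -0.1952, 0.1959]
tool_rot: [-179.9, -0.3, 130.4]
force: [0.9, -1.3, -0.6]
width: 0.0384
t: 21.45
eef_pos: [0.4771, -0.0364, 0.1967]
tool_rot: [-180.0, -0.2, 155.3]
force: [0.8, -0.4, -0.2]
width: 0.0383
t: 22.05
eef_pos: [0.4471, 0.0746, 0.1477]
tool_rot: [-180.0, -0.0, 163.9]
force: [-0.9, 0.6, -0.2]
width: 0.034
at [0.4471 0.0746 0.1477] closing 73.9 w 0.034 t 22.05 j [  1.  23. 119.  -0.  38. -73.]
.447,.075,.02,74 -> [0.001, 0.001, 0.511, -0.0, -0.0, -0.003] rows>= 3
forceps_c [([0.58, 0.406, 0.043], 0.45), ([0.618, 0.19, 0.0], 0.42)]
scissors_c [([0.453, 0.077, 0.004], 0.84), ([0.547, -0.378, 0.002], 0.49)]
```

View pics/s6.png

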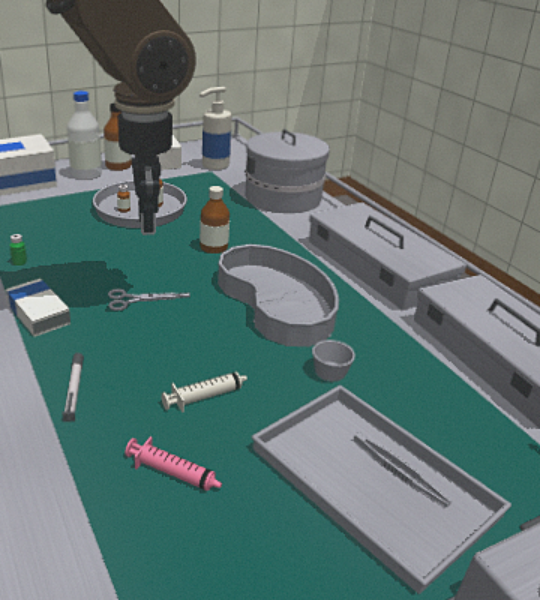

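```bash
python3 -m inch '[[[0,0,0.18,0,0,0,-0.3],[0,0,0.34,0,0,0,-0.3],[-0.003,0.001,0.45,0,0,0,-0.3],[-0.003,0.001,0.5,0,0,0,-0.3],[-0.003,0.001,0.506,0,0,0,-0.3],[-0.003,0.001,0.506,0,0,0,-0.3],[-0.003,0.001,0.506,0,0,0,-0.3],[-0.003,0.001,0.506,0,0,0,-0.3]]]'; python3 plan.py .448,.075,.02,74
```

```text
t: 23.0
eef_pos: [0.4478, 0.0754, 0.0225]
tool_rot: [180.0, 0.1, 164.0]
force: [-1.1, -0.3, 0.6]
width: 0.0296
at [0.4478 0.0754 0.0225] closing 74.0 w 0.0296 t 23.0 j [  1.  38. 124.   0.  19. -73.]
.448,.075,.02,74 -> [-0.001, -0.001, 0.01, 0.001, 0.003, -0.001] rows>= 1
```

```bash
python3 -m inch '[[[0,0,0.008,0,0,0,-0.3],[0,0,0.01,0,0,0,-0.5],[0,0,0.01,0,0,0,-0.7],[0,0,0.01,0,0,0,-0.9],[0,0,0.01,0,0,0,-1],[0,0,0.01,0,0,0,-1],[0,0,0.01,0,0,0,-1],[0,0,0.01,0,0,0,-1]]]' 45; python3 -m inch '[[[0,0,-0.1,0,0,0,-1],[0,0,-0.25,0,0,0,-1],[0,0,-0.45,0,0,0,-1],[0,0,-0.65,0,0,0,-1],[0,0,-0.72,0,0,0,-1],[0,0,-0.72,0,0,0,-1]]]'; python3 plan.py .48,-.08,.2,55 .51,-.24,.2,34 .518,-.387,.2,14 .518,-.387,.025,14
```

```text
t: 23.8
eef_pos: [0.4475, 0.0755, 0.0195]
tool_rot: [180.0, 0.1, 164.0]
force: [-0.1, -1.2, 9.0]
width: 0.0112
t: 24.4
eef_pos: [0.448, 0.0756, 0.2016]
tool_rot: [179.9, 0.3, 164.0]
force: [0.1, 0.0, -0.6]
width: 0.0114
at [0.448  0.0756 0.2016] closing 74.0 w 0.0114 t 24.4 j [  1.  18. 116.   0.  46. -73.]
.48,-.08,.2,55 -> [-0.294, -0.563, 0.007, 0.005, 0.009, 0.634] rows>= 4
.51,-.24,.2,34 -> [-0.465, -0.455, -0.0, -0.0, -0.0, 0.7] rows>= 4
.518,-.387,.2,14 -> [-0.505, -0.302, -0.0, 0.0, -0.0, 0.667] rows>= 3
.518,-.387,.025,14 -> [0.0, -0.0, 0.7, 0.0, 0.0, 0.0] rows>= 4
```

```bash
python3 -m inch '[[[-0.07,-0.14,0,0,0,0.16,-1],[-0.15,-0.28,0,0,0,0.32,-1],[-0.22,-0.42,0,0,0,0.48,-1],[-0.294,-0.563,0.005,0,0,0.634,-1],[-0.294,-0.563,0.005,0,0,0.634,-1]]]'
python3 -m inch '[[[-0.12,-0.11,0,0,0,0.17,-1],[-0.23,-0.22,0,0,0,0.35,-1],[-0.35,-0.34,0,0,0,0.52,-1],[-0.465,-0.455,0,0,0,0.7,-1],[-0.465,-0.455,0,0,0,0.7,-1]]]'
python3 -m inch '[[[-0.12,-0.08,0,0,0,0.17,-1],[-0.25,-0.15,0,0,0,0.33,-1],[-0.38,-0.23,0,0,0,0.5,-1],[-0.505,-0.302,0,0,0,0.667,-1],[-0.505,-0.302,0,0,0,0.667,-1],[-0.505,-0.302,0,0,0,0.667,-1],[-0.505,-0.302,0,0,0,0.667,-1]]]'
python3 plan.py .518,-.387,.024,14
python3 - <<'E'
from h import *
c=viewer.read_camera("side");cv2.imwrite("pics/s7.png",np.vstack([cv2.resize(c["img"][100:400,300:580],None,fx=2,fy=2,interpolation=cv2.INTER_CUBIC)])[...,::-1])
E
```

```text
t: 24.9
eef_pos: [0.4795, -0.0836, 0.1961]
tool_rot: [-180.0, -0.1, 144.6]
force: [-0.2, 0.0, -0.7]
width: 0.0115
t: 25.4
eef_pos: [0.5093, -0.2434, 0.196]
tool_rot: [-180.0, -0.0, 123.7]
force: [-0.1, 0.7, -0.3]
width: 0.0112
t: 26.1
eef_pos: [0.5169, -0.3854, 0.1968]
tool_rot: [-179.9, -0.1, 104.1]
force: [0.9, 0.9, -0.9]
width: 0.0112
at [ 0.5169 -0.3854  0.1968] closing 14.1 w 0.0112 t 26.1 j [-43.  33.  90.   0.  58. -57.]
.518,-.387,.024,14 -> [-0.009, 0.003, 0.691, -0.002, -0.003, 0.002] rows>= 4
```

View pics/s7.png

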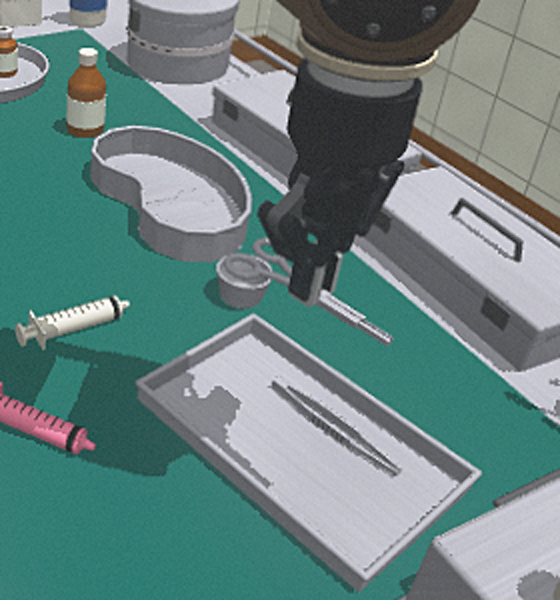

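```bash
python3 -m inch '[[[-0.009,0,0.2,0,0,0,-1],[-0.009,0,0.38,0,0,0,-1],[-0.009,0,0.52,0,0,0,-1],[-0.009,0,0.62,0,0,0,-1],[-0.009,0,0.67,0,0,0,-1],[-0.009,0,0.691,0,0,0,-1],[-0.009,0,0.691,0,0,0,-1],[-0.009,0,0.691,0,0,0,-1]]]'
python3 plan.py .518,-.387,.0235,14
```

```text
t: 26.95
eef_pos: [0.5181, -0.3893, 0.0263]
tool_rot: [179.9, 0.1, 104.0]
force: [0.2, 0.0, -0.1]
width: 0.0114
at [ 0.5181 -0.3893  0.0263] closing 14.0 w 0.0114 t 26.95 j [-43.  45.  95.   0.  39. -57.]
.518,-.387,.0235,14 -> [0.009, 0.002, 0.011, 0.002, 0.003, -0.001] rows>= 1
```

```bash
python3 -m inch '[[[0,0,0.008,0,0,0,-1],[0,0,0.011,0,0,0,-1],[0,0,0.011,0,0,0,-0.6],[0,0,0.011,0,0,0,-0.4],[0,0,0.011,0,0,0,-0.4],[0,0,0.011,0,0,0,-0.4]]]'
python3 -m inch '[[[0,0,-0.1,0,0,0,-0.4],[0,0,-0.25,0,0,0,-0.4],[0,0,-0.45,0,0,0,-0.4],[0,0,-0.65,0,0,0,0],[0,0,-0.72,0,0,0,0],[0,0,-0.72,0,0,0,0]]]'
python3 plan.py .5,-.3,.2,40 .46,-.23,.2,65 .432,-.171,.15,90.8 .432,-.171,.021,90.8
```

```text
t: 27.55
eef_pos: [0.5176, -0.3891, 0.0223]
tool_rot: [180.0, -0.0, 104.0]
force: [-0.3, -0.7, 0.2]
width: 0.0256
t: 28.15
eef_pos: [0.5183, -0.3896, 0.2058]
tool_rot: [179.8, 0.3, 104.0]
force: [-0.9, 0.4, -0.4]
width: 0.0426
at [ 0.5183 -0.3896  0.2058] closing 14.0 w 0.0426 t 28.15 j [-43.  32.  89.   0.  58. -57.]
.5,-.3,.2,40 -> [0.366, 0.016, 0.021, 0.004, 0.01, -0.868] rows>= 4
.46,-.23,.2,65 -> [0.317, 0.057, 0.0, 0.0, 0.0, -0.833] rows>= 3
.432,-.171,.15,90.8 -> [0.201, 0.167, 0.2, -0.0, 0.0, -0.86] rows>= 4
.432,-.171,.021,90.8 -> [0.0, -0.0, 0.516, 0.0, 0.0, 0.0] rows>= 3
```

```bash
python3 -m inch '[[[0.1,0,0,0,0,-0.22,0],[0.2,0,0,0,0,-0.45,0],[0.28,0.01,0,0,0,-0.66,0],[0.366,0.016,0.02,0,0,-0.868,0],[0.366,0.016,0.02,0,0,-0.868,0]]]'
python3 -m inch '[[[0.08,0.01,0,0,0,-0.22,0],[0.16,0.03,0,0,0,-0.44,0],[0.24,0.04,0,0,0,-0.64,0],[0.317,0.057,0,0,0,-0.833,0],[0.317,0.057,0,0,0,-0.833,0]]]'
python3 -m inch '[[[0.05,0.04,0.05,0,0,-0.22,0],[0.1,0.08,0.1,0,0,-0.44,0],[0.15,0.12,0.15,0,0,-0.66,0],[0.201,0.167,0.2,0,0,-0.86,0],[0.201,0.167,0.2,0,0,-0.86,0],[0.201,0.167,0.2,0,0,-0.86,0]]]'
python3 plan.py .432,-.171,.021,90.8
python3 - <<'E'
from h import *
c=viewer.read_camera("side");cv2.imwrite("pics/s8.png",np.vstack([cv2.resize(c["img"][180:400,260:560],None,fx=2.5,fy=2.5,interpolation=cv2.INTER_CUBIC)])[...,::-1])
for l in("forceps_c","scissors_c","syringe_c"):print(l,[(np.round(d["point"],3).tolist(),round(d["conf"],2)) for d in finder.pinpoint("side",l)])
E
```

```text
t: 28.65
eef_pos: [0.4984, -0.2969, 0.1957]
tool_rot: [-180.0, -0.2, 130.3]
force: [0.2, -0.5, 0.5]
width: 0.043
t: 29.15
eef_pos: [0.4584, -0.2283, 0.1967]
tool_rot: [180.0, -0.1, 155.1]
force: [-0.6, 0.4, 0.6]
width: 0.0426
t: 29.75
eef_pos: [0.4322, -0.1712, 0.1472]
tool_rot: [-180.0, 0.0, -179.5]
force: [-0.4, 0.5, 0.9]
width: 0.0426
at [ 0.4322 -0.1712  0.1472] closing 90.5 w 0.0426 t 29.75 j [ -30.   24.  118.    0.   38. -120.]
.432,-.171,.021,90.8 -> [0.001, 0.001, 0.505, -0.0, 0.0, -0.009] rows>= 3
forceps_c [([0.583, -0.38, 0.008], 0.85)]
scissors_c [([0.521, -0.382, 0.005], 0.8), ([0.583, -0.38, 0.007], 0.49)]
syringe_c [([0.338, -0.272, 0.011], 0.6), ([0.43, -0.174, 0.012], 0.56)]
```

View pics/s8.png

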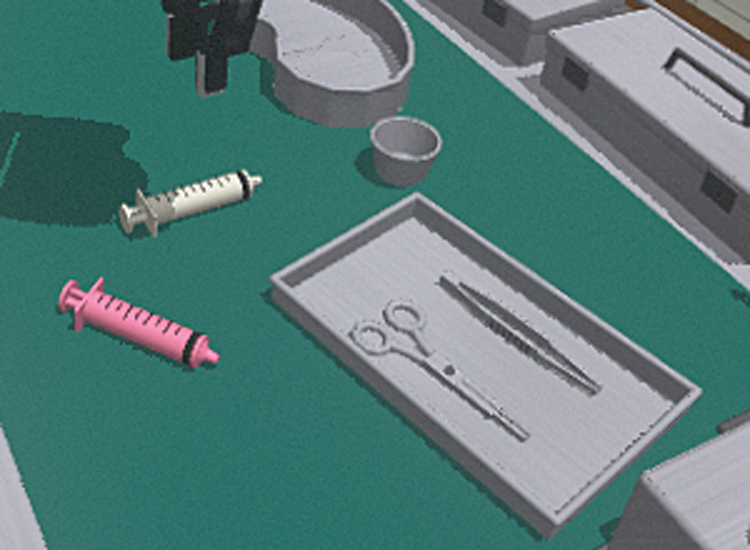

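```bash
python3 -m inch '[[[0,0.001,0.18,0,0,0,0],[0,0,0.34,0,0,0,0],[0,0,0.45,0,0,0,0],[0,0,0.5,0,0,0,0],[0,0,0.507,0,0,0,0],[0,0,0.507,0,0,0,0],[0,0,0.507,0,0,0,-0.2],[0,0,0.507,0,0,0,-0.5],[0,0,0.507,0,0,0,-0.75],[0,0,0.507,0,0,0,-0.75],[0,0,0.507,0,0,0,-0.75],[0,0,0.507,0,0,0,-0.75]]]' 30; python3 plan.py
python3 -m inch '[[[0,0,-0.1,0,0,0,-0.75],[0,0,-0.25,0,0,0,-0.75],[0,0,-0.45,0,0,0,-0.75],[0,0,-0.65,0,0,0,-0.75],[0,0,-0.72,0,0,0,-0.75],[0,0,-0.72,0,0,0,-0.75]]]'; python3 plan.py .5,-.12,.2,60 .57,-.07,.2,30 .652,-.012,.2,0 .652,-.012,.026,0
```

```text
t: 31.15
eef_pos: [0.4319, -0.1706, 0.0215]
tool_rot: [-179.9, 0.1, -179.2]
force: [-0.4, -0.8, 6.7]
width: 0.0209
at [ 0.4319 -0.1706  0.0215] closing 90.8 w 0.0209 t 31.15 j [ -30.   38.  122.    0.   20. -121.]
t: 31.75
eef_pos: [0.4321, -0.1707, 0.2037]
tool_rot: [-179.8, 0.3, -179.2]
force: [-0.9, -0.1, -0.4]
width: 0.0202
at [ 0.4321 -0.1707  0.2037] closing 90.8 w 0.0202 t 31.75 j [ -30.   19.  114.    0.   46. -121.]
.5,-.12,.2,60 -> [-0.274, 0.199, 0.016, -0.003, 0.012, 1.027] rows>= 4
.57,-.07,.2,30 -> [-0.142, 0.313, 0.0, 0.0, -0.0, 1.0] rows>= 4
.652,-.012,.2,0 -> [0.037, 0.4, 0.0, -0.0, -0.0, 1.0] rows>= 4
.652,-.012,.026,0 -> [0.0, -0.0, 0.696, 0.0, 0.0, 0.0] rows>= 4
```

```bash
python3 -m inch '[[[-0.07,0.05,0,0,0,0.25,-0.75],[-0.14,0.1,0,0,0,0.5,-0.75],[-0.2,0.15,0,0,0,0.75,-0.75],[-0.274,0.199,0.01,0,0,1,-0.75],[-0.274,0.199,0.01,0,0,1,-0.75]]]'
python3 -m inch '[[[-0.04,0.08,0,0,0,0.25,-0.75],[-0.07,0.16,0,0,0,0.5,-0.75],[-0.11,0.24,0,0,0,0.75,-0.75],[-0.142,0.313,0,0,0,1,-0.75],[-0.142,0.313,0,0,0,1,-0.75]]]'
python3 -m inch '[[[0,0.1,0,0,0,0.25,-0.75],[0.01,0.2,0,0,0,0.5,-0.75],[0.02,0.3,0,0,0,0.75,-0.75],[0.037,0.4,0,0,0,1,-0.75],[0.037,0.4,0,0,0,1,-0.75],[0.037,0.4,0,0,0,1,-0.75],[0.037,0.4,0,0,0,1,-0.75]]]'
python3 plan.py .652,-.012,.0255,0
python3 - <<'E'
from h import *
c=viewer.read_camera("side");cv2.imwrite("pics/s9.png",np.vstack([cv2.resize(c["img"][20:270,260:520],None,fx=2.2,fy=2.2,interpolation=cv2.INTER_CUBIC)])[...,::-1])
E
```

```text
t: 32.25
eef_pos: [0.5001, -0.1185, 0.1967]
tool_rot: [180.0, -0.1, 150.7]
force: [-0.3, -0.5, 0.5]
width: 0.0205
t: 32.75
eef_pos: [0.569, -0.0679, 0.197]
tool_rot: [-180.0, -0.0, 120.8]
force: [-0.2, -0.3, -1.1]
width: 0.0212
t: 33.45
eef_pos: [0.6485, -0.0104, 0.1977]
tool_rot: [-179.9, -0.0, 91.0]
force: [0.4, -0.3, -0.5]
width: 0.0207
at [ 0.6485 -0.0104  0.1977] closing 1.0 w 0.0207 t 33.45 j [-7. 33. 89. -0. 58. -8.]
.652,-.012,.0255,0 -> [-0.006, 0.015, 0.689, -0.002, -0.0, 0.032] rows>= 4
```

View pics/s9.png

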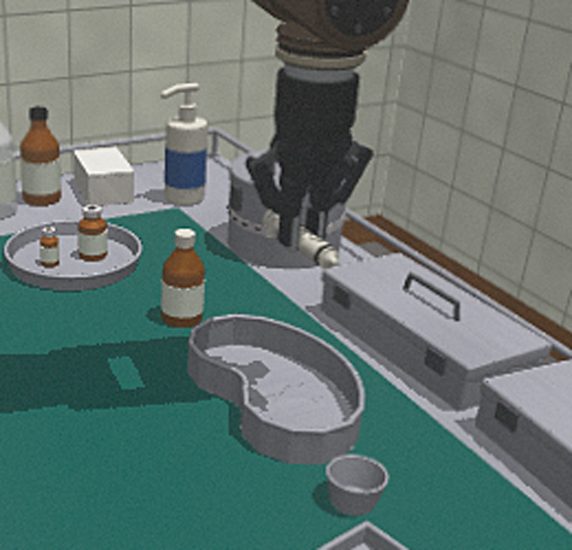

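```bash
python3 -m inch '[[[-0.006,0.015,0.2,0,0,0.03,-0.75],[-0.006,0.015,0.38,0,0,0.03,-0.75],[-0.006,0.015,0.52,0,0,0.03,-0.75],[-0.006,0.015,0.62,0,0,0.03,-0.75],[-0.006,0.015,0.67,0,0,0.03,-0.75],[-0.006,0.015,0.694,0,0,0.03,-0.75],[-0.006,0.015,0.694,0,0,0.03,-0.75],[-0.006,0.015,0.694,0,0,0.03,-0.75],[-0.006,0.015,0.694,0,0,0.03,-0.4],[-0.006,0.015,0.694,0,0,0.03,-0.1],[-0.006,0.015,0.694,0,0,0.03,-0.1],[-0.006,0.015,0.694,0,0,0.03,-0.1]]]'
python3 -m inch '[[[0,0,-0.1,0,0,0,-0.1],[0,0,-0.25,0,0,0,-0.1],[0,0,-0.45,0,0,0,-0.1],[0,0,-0.65,0,0,0,0],[0,0,-0.85,0,0,0,0],[0.25,0,-0.9,0,0,0,0],[0.4,0,-0.9,0,0,0,0],[0.6,0,-0.9,0,0,0,0],[0.8,0,-0.9,0,0,0,0],[0.8,0,-0.9,0,0,0,0]]]'
python3 - <<'E'
from h import *
for n in("top","side"):
    c=viewer.read_camera(n);cv2.imwrite(f"pics/end_{n}.png",c["img"][...,::-1])
    for l in "vial_large_c vial_small_c forceps_c scissors_c syringe_c brown_bottle gallipot".split():
        print(n,l,[(np.round(d["point"],3).tolist(),round(d["conf"],2)) for d in finder.pinpoint(n,l)])
E
cd pics; python3 -c "
import cv2
i=cv2.imread('end_side.png')[90:400,250:560];cv2.imwrite('end_c.png',cv2.resize(i,(600,600)))"
```

```text
t: 34.7
eef_pos: [0.6534, -0.011, 0.0247]
tool_rot: [180.0, -0.0, 89.9]
force: [-0.2, -0.7, 0.3]
width: 0.0385
t: 35.7
eef_pos: [0.6528, 0.1945, 0.2494]
tool_rot: [-180.0, -0.1, 90.2]
force: [-0.6, -0.3, -0.2]
width: 0.0428
top vial_large_c [([0.583, 0.407, 0.039], 0.75)]
top vial_small_c [([0.519, 0.406, 0.031], 0.44)]
top forceps_c [([0.586, -0.377, 0.007], 0.53)]
top scissors_c [([0.517, -0.393, 0.006], 0.8)]
top syringe_c [([0.343, -0.273, 0.01], 0.85), ([0.653, -0.004, 0.015], 0.76), ([0.585, 0.404, 0.041], 0.6)]
top brown_bottle [([0.514, -0.392, 0.002], 0.7), ([0.621, 0.193, 0.001], 0.46)]
top gallipot [([0.612, -0.195, -0.001], 0.64)]
side vial_large_c [([0.58, 0.406, 0.045], 0.79)]
side vial_small_c [([0.278, 0.277, 0.024], 0.67), ([0.513, 0.408, 0.027], 0.56)]
side forceps_c [([0.586, -0.382, 0.007], 0.73), ([0.512, 0.408, 0.027], 0.56)]
side scissors_c [([0.52, -0.387, 0.005], 0.78)]
side syringe_c [([0.652, -0.012, 0.011], 0.68), ([0.345, -0.273, 0.011], 0.68)]
side brown_bottle []
side gallipot [([0.616, -0.194, 0.002], 0.56)]
```

View pics/end_c.png

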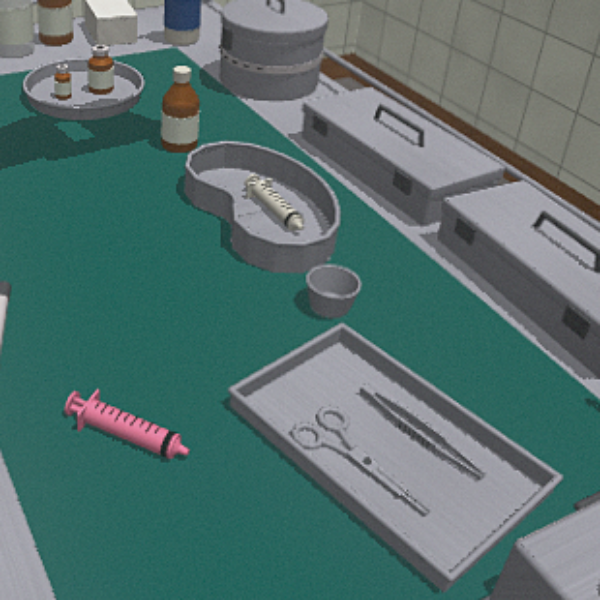

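View pics/end_top.png

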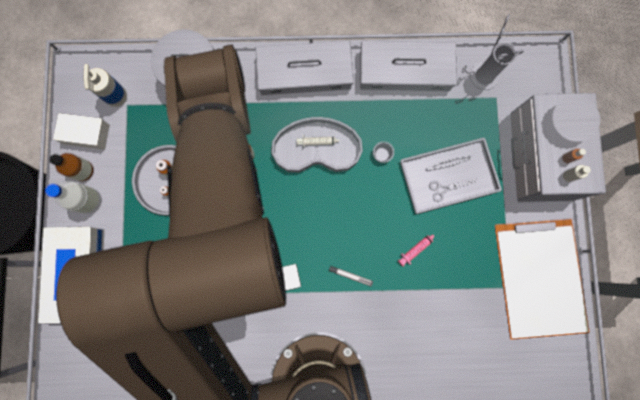

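```bash
python3 -c "
from cell import close_job;print(close_job())"
```

```text
the job is handed in; nothing more can be done
None
```

I handed the job in at about 36 s of the 128 s allowed. All five items are where you asked, with no drops or regrasps. The handover reports no verdict, so this rests on my last checks.

- **Vials:** both stand upright in the round tray. I measured the large one at about (0.58, 0.406) and the small one at about (0.515, 0.407).
- **Forceps and scissors:** they lie side by side and flat on the floor of the instrument tray, clear of each other and of the rim.
- **Syringe:** it lies flat in the kidney dish, over its centre. The green vial and the pink syringe were never touched.
- **Bystanders:** the gallipot and the brown bottle measure within about 6 mm of where they started, the bottle from the top camera only.

**Disagreements in the last checks:**
- The side camera's finder missed the bottle, although it shows upright in the side picture. The top camera's best guess for it was a false hit on the scissors; its second guess was at the right place.
- The side camera put the large vial's centre at z = 0.045, right on the limit for its height above the tray. The top camera gave 0.039, which is what a vial on the tray floor should read. The side camera also read it about 4 mm high before I moved it.

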